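# Tap the sugar shaker to the middle of its turntable stand

### The job

The white sugar shaker with the steel cap was put back crooked: it stands off to one side on the little raised stand in the middle of the turntable, its belly hanging over the edge. Push it with light taps low on its side, without gripping or lifting it and without knocking it over, until it stands upright and still in the middle of the stand with an even margin all round, then take your hand away. Do not touch the two small shakers on the tray, and leave the jars, the timer and the funnel where they are.

Things in the scene. Friction and masses are not known exactly. Their poses are not given: they have to be found in the camera images.
- sugar_shaker: top-heavy sugar shaker, white porcelain, blue band, domed steel cap; 72 mm high, about 160 g, loose. Foot diameter only 24 mm; widest at the low belly, diameter 56 mm from 9.5 to 14.5 mm up, tapering above to 38 mm at the cap, so an upright finger meets the belly first. Pushed there it slides; pushed high up it rocks and may topple. Origin: centre of its underside, z up
- stand_top (a point): centre of the flat round top of the stand (dark wood disc, diameter 76 mm, top 64 mm above the counter), which is part of the turntable's tray and lies on its axis of rotation. Point on the surface, z up
- turntable: fixed foot of the compact turntable; origin on the counter at the axis of rotation. On it turns a round wooden tray of diameter 260 mm, surface 24 mm above the counter, with a steel edge up to 31 mm; in its middle rises the stand. Its yaw means nothing to the eye, all is round
- tray (a joint): turning angle of the tray with its stand about the vertical axis, rad, anticlockwise from above; spins freely with slight bearing drag (0.006 N m): a push that passes beside the axis turns it and carries the shakers round, a push through the axis does not
- salt_shaker: small green glass shaker with a bright steel cap, diameter 36 mm, 63 mm high, standing loose on the turntable's tray (tray surface 24 mm above the counter) beside the stand, and riding along if the tray turns; origin at the centre of its underside, z up; bystander, not to be touched
- pepper_shaker: small amber glass shaker with a dark steel cap, diameter 36 mm, 63 mm high, standing loose on the turntable's tray (tray surface 24 mm above the counter) beside the stand, and riding along if the tray turns; origin at the centre of its underside, z up; bystander, not to be touched
- jar_a: square white porcelain jar with a closed wooden lid and small knob, 96 x 96 mm, 117 mm high in all; origin at the centre of its underside, z up; loose bystander standing on the counter
- jar_b: square white porcelain jar with a closed wooden lid and small knob, 96 x 96 mm, 117 mm high in all; origin at the centre of its underside, z up; loose bystander standing on the counter
- jar_c: square white porcelain jar with a closed wooden lid and small knob, 96 x 96 mm, 117 mm high in all; origin at the centre of its underside, z up; loose bystander standing on the counter
- timer: round steel kitchen timer with a rotating dial and grip bar on top, diameter 68 mm, 50 mm high; origin at the centre of its underside, z up; loose bystander
- funnel: pink plastic funnel standing on its mouth, spout up, mouth diameter 100 mm, 98 mm high; origin at the centre of its mouth on the counter, z up; loose bystander

How it is judged:
By the outcome, as a careful person would: the job done as asked, in the order asked, and still so for the second after the job is handed in, with the robot touching nothing.
It also fails if it takes over 42 s, if anything falls off the work surface, if the arm or the gripper's body presses on something with over 40 N, if the wrist force passes 120 N, or if a joint passes its speed limit or range.

### The arm

A 6-joint arm with a two-finger parallel gripper is mounted at the origin on the work surface. World frame = base frame: x ahead of the robot, y to its left, z up, the work surface at z = 0. Lengths are in m, angles in rad, forces in N, time in s.
With the tool pointing down it reaches from about 0.325 to 0.9 m from the base axis. Payload 6.1 kg.
Tool frame: the origin (TCP) lies between the finger pads; the fingertips stand 22 mm ahead of it and the grasp point (between the pads) lies 3 mm ahead of it; z points along the fingers, y is the direction in which the jaws open and shut (so a half turn about z gives the same grasp; the last joint's range is limited). The gripper opens to 87 mm and grips with 3 to 60 N. Pads are 19 mm wide; open, the fingers measure 117 mm over their backs; the gripper's body (75 mm by 190 mm) begins 51 mm behind the grasp point.
Start: joints at [-1.281, 0.22, 1.526, -0, 1.395, -0.126], TCP at [0.252, -0.572, 0.21] pointing down, gripper open.
Joint ranges: [-2.98, 2.98], [-0.91, 2.08], [0.09, 2.57], [-1.24, 4.39], [0.2, 2.65], [-2.68, 2.68]. Speed limits (rad/s): [2.57, 2.57, 3.01, 3.14, 3.14, 3.14].

### API

Orientations are given as a 3x3 rotation matrix whose columns are the frame's x, y, z axes.
In Python, from cell import env gives the robot as it stands. The module is installed in compiled form; this text tells all that it offers.
- The arm moves only by the tool apply_moves, never from a script. Its argument "rows" is a list of rows, each a list of 5 numbers: the finger opening in mm, from 0 to 87, then the shift along the tool's x, y, z in mm, then the turn about the tool's z in rad. A call has 1 to 12 rows; each row is the pose to reach, as a shift and turn from the pose commanded when the call began, along the tool's axes at that moment; what a row does not reach only later rows make up. A row lasts 1/10 s, in which the tool goes at most 50 mm and 8.59 degrees, less where a joint would pass 70% of its speed; a pose out of reach is approached as far as the arm can. A call with a gripper value outside its range is refused whole. The fingers move at their own pace and stop on an object; "force" is the grip in N (left out, the last holds). Time passes only in rows, so rows that repeat a pose let the fingers close. It gives the time, the measured TCP pose, the force and the opening at its end, in the units of the state.
- env.get_obs(): the state, without advancing time (a new reading comes with each control period).
- env.capture(name): name is "scene" or "side" or "wrist"; returns a dict with "img" (480x640x3 uint8, red, green, blue), "z_map" (480x640 float32, m along the optical axis (not along the pixel's ray), 0 where there is no reading), "vertical_fov" (degrees; the focal length in pixels is half the picture's height over the tangent of half this angle, whatever the lens; pixels are square), "cx", "cy" (the principal point, pixels), "xyz" and "attitude" of the camera in the world. Camera axes: x right, y down, z forward; pixel columns grow to the right and rows downward; lengths in m; the calibration is good to about 2 mm. A picture is of the moment at which its call begins.
- env.sign_off(): hands the job in, once; it reports no verdict.
The state is a dict: "time_s": time; "joints": joint angles; "qvel": joint speeds; "effort": joint torques, N m; "eef_pos": TCP position; "tcp_rot": TCP orientation; "wrist_force": force on the tool from outside, world axes, zero at the start; "wrist_torque": the same for the moment, N m; "gripper_width": finger opening in m.
Only numpy, scipy, OpenCV 4.12 (cv2) and the standard library are available. Lean on these libraries where they do the work, as an engineer would, in place of code of your own. Each camera call takes 0.05 s, during which the arm holds its last target.

## Working session

There is one attempt and no reset: what is moved stays moved. The work goes in short steps, Python scripts to look and compute and a tool call to move; the robot and the scene stay as the last step left them, time stands still between calls to the robot, and variables do not carry over. Pictures are saved under pics/ and viewed, and the job is handed in when it is done.

Besides the shell and the picture viewer there is one more tool, called after ">>>" by a JSON object that holds its "op" and its "data", one argument or row to a line. apply_moves: Moves the arm, as the interface text tells. Its arguments: {"type":"object","properties":{"rows":{"type":"array"},"force":{"type":"number"}},"required":["rows"]}

```bash
mkdir -p pics; cat > h.py <<'E'
import numpy as np, cv2
from cell import env
def cap(n,tag):
    c=env.capture(n); cv2.imwrite(f'pics/{tag}.png',c['img'][:,:,::-1]); np.savez(f'/tmp/{tag}.npz',**{k:np.asarray(v) for k,v in c.items()}); return c
def f(c): return 240/np.tan(np.radians(float(c['vertical_fov']))/2)
def R(c):
    a=np.asarray(c['attitude'],float); return a
def cloud(c):
    z=c['z_map']; u,v=np.meshgrid(np.arange(640),np.arange(480)); F=f(c)
    p=np.stack([(u-c['cx'])/F*z,(v-c['cy'])/F*z,z],-1)
    w=p@R(c).T+np.asarray(c['xyz']); w[z<=0]=np.nan; return w
E
python3 - <<'E'
from h import *
for n in ['scene','side','wrist']:
    c=cap(n,n+'0'); print(n,c['vertical_fov'],c['cx'],c['cy'],c['xyz'],c['attitude'])
print(env.get_obs())
E
```

```text
scene 49.2030953050851 325.66215827031635 238.24562263722058 [1.14229194 0.38141866 0.94718022] [[-0.56701955  0.65147144 -0.50405732]
 [ 0.82364047  0.45604325 -0.3371067 ]
 [ 0.01025655 -0.6063081  -0.79516369]]
side 42.99828474049072 319.3261706812842 247.52639477317328 [ 0.46675071 -0.89569094  0.80997497] [[ 0.99300112 -0.05564817  0.10417323]
 [-0.11589343 -0.62900871  0.7687111 ]
 [ 0.0227485  -0.77540398 -0.63105561]]
wrist 58.49513165527291 318.78593964192504 242.13300404930794 [ 0.3178806  -0.54314115  0.38434673] [[ 0.40406427 -0.88342423 -0.23726294]
 [-0.91472936 -0.39066203 -0.10321522]
 [-0.0015068   0.25873695 -0.96594664]]
{'time_s': 0.15, 'joints': array([-1.28109770e+00,  2.21045177e-01,  1.52734827e+00,  2.34786250e-05,
        1.39473308e+00, -1.26104302e-01]), 'qvel': array([ 0.00140078, -0.00110837, -0.00294403, -0.00041064,  0.00132368,
       -0.00153748]), 'effort': array([-7.42529187e-05, -4.95189285e+01, -3.87883008e+01,  6.99398224e-02,
        5.30547474e-02, -9.44932026e-05]), 'eef_pos': array([ 0.25230853, -0.57125488,  0.20898849]), 'tcp_rot': array([[ 9.14794005e-01,  4.03920482e-01, -4.16019321e-04],
       [ 4.03920639e-01, -9.14792838e-01,  1.47656097e-03],
       [ 2.15841724e-04, -1.51878791e-03, -9.99998823e-01]]), 'wrist_force': array([-0.93638894, -0.452886  , -0.29025929]), 'wrist_torque': array([-0.01744807,  0.02893911, -0.01538155]), 'gripper_width': 0.08686624264284634}
```

View pics/scene0.png

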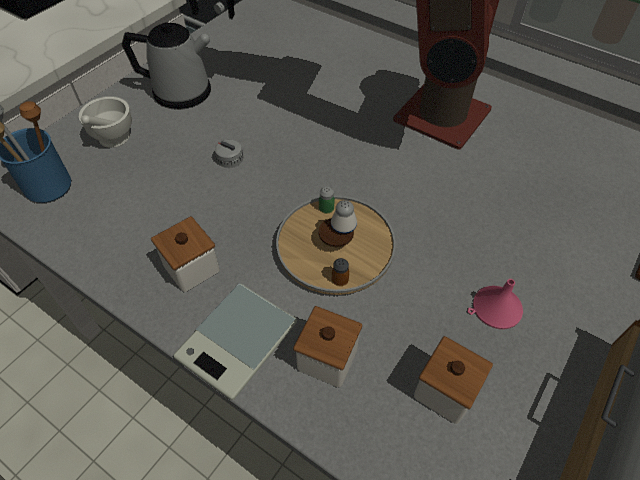

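View pics/side0.png

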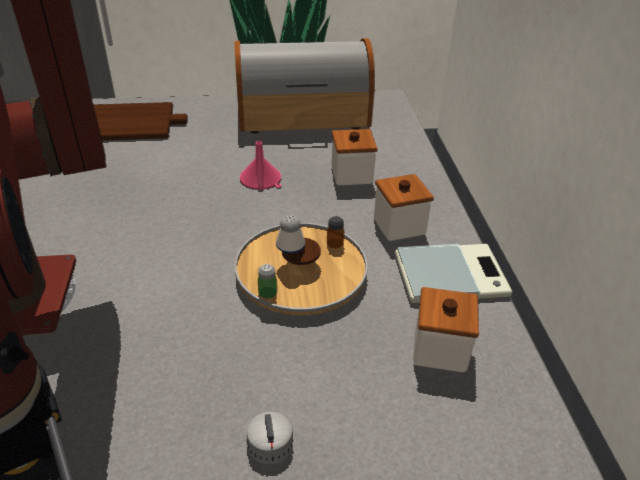

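View pics/wrist0.png

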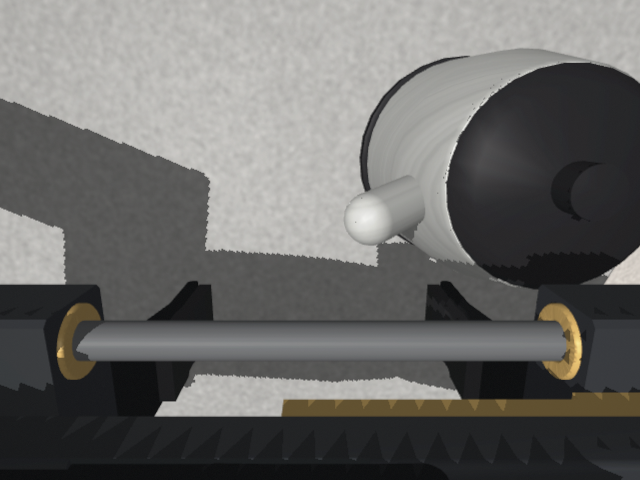

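The scene view shows the tray centred near (336,243), the sugar shaker near (343,215), the salt at (327,200) and the pepper at (341,271). The side view has the shaker at (290,235) on the stand at (301,250). Next I'll measure.

```bash
cat >> h.py <<'E'
def load(t): 
    d=np.load(f'/tmp/{t}.npz'); return {k:d[k] for k in d}
def circ(p,r=None):
    from scipy.optimize import least_squares
    c0=np.r_[np.mean(p,0), r or .02]
    fun=lambda s: np.hypot(p[:,0]-s[0],p[:,1]-s[1])-(r or s[2])
    s=least_squares(fun,c0,loss='soft_l1',f_scale=.001); return s.x, np.abs(s.fun).mean()
E
python3 - <<'E'
from h import *
for t,box in [('scene0',(270,190,400,300)),('side0',(230,210,375,320))]:
    c=load(t); w=cloud(c); x0,y0,x1,y1=box
    sub=w[y0:y1,x0:x1].reshape(-1,3); im=c['img'][y0:y1,x0:x1].reshape(-1,3).astype(int)
    h=np.histogram(sub[:,2],bins=np.arange(-.01,.15,.005)); print(t,list(zip(np.round(h[1],3),h[0])))
    rgb=im
    # rim
    m=(sub[:,2]>.0275)&(sub[:,2]<.034)
    p=sub[m]; c0=np.median(p[:,:2],0); print('rim med',c0,m.sum())
    for _ in range(5):
        d=np.hypot(*(sub[:,:2]-c0).T); mm=m&(d>.12)&(d<.14); s,e=circ(sub[mm,:2],.129); c0=s[:2]
    print('rim',c0,e,mm.sum())
    d=np.hypot(*(sub[:,:2]-c0).T)
    m=(abs(sub[:,2]-.064)<.003)&(d<.06); q=sub[m]; print('stand pts',m.sum(),q.min(0),q.max(0),np.median(q[:,2]))
    # shaker upper
    for lo,hi in [(.07,.08),(.08,.09),(.09,.1),(.1,.11),(.11,.12),(.12,.13),(.13,.14)]:
        m=(sub[:,2]>lo)&(sub[:,2]<hi)&(d<.06)
        if m.sum()>8:
            s,e=circ(sub[m,:2]); print(lo,m.sum(),s,e, sub[m].mean(0))
    # small shakers: 
    m=(sub[:,2]>.035)&(sub[:,2]<.07)&(d>.06)&(d<.115); a=np.arctan2(*(sub[m,:2]-c0).T[::-1])
    for sg in (0,1):
        pass
    k=cv2.kmeans(sub[m,:2].astype(np.float32),2,None,(3,50,1e-5),5,cv2.KMEANS_PP_CENTERS)
    for j in (0,1):
        p=sub[m][k[1].ravel()==j]; s,e=circ(p[:,:2],.018); print('small',s[:2],e,len(p),rgb[m][k[1].ravel()==j].mean(0),'rel',s[:2]-c0)
    m=(sub[:,2]>.08)&(d>.06)&(d<.115);
E
```

```text
scene0 [(np.float64(-0.01), np.int64(4)), (np.float64(-0.005), np.int64(1974)), (np.float64(0.0), np.int64(2896)), (np.float64(0.005), np.int64(31)), (np.float64(0.01), np.int64(13)), (np.float64(0.015), np.int64(124)), (np.float64(0.02), np.int64(4011)), (np.float64(0.025), np.int64(2705)), (np.float64(0.03), np.int64(566)), (np.float64(0.035), np.int64(69)), (np.float64(0.04), np.int64(47)), (np.float64(0.045), np.int64(36)), (np.float64(0.05), np.int64(53)), (np.float64(0.055), np.int64(93)), (np.float64(0.06), np.int64(424)), (np.float64(0.065), np.int64(217)), (np.float64(0.07), np.int64(50)), (np.float64(0.075), np.int64(86)), (np.float64(0.08), np.int64(176)), (np.float64(0.085), np.int64(165)), (np.float64(0.09), np.int64(60)), (np.float64(0.095), np.int64(43)), (np.float64(0.1), np.int64(47)), (np.float64(0.105), np.int64(51)), (np.float64(0.11), np.int64(46)), (np.float64(0.115), np.int64(28)), (np.float64(0.12), np.int64(31)), (np.float64(0.125), np.int64(57)), (np.float64(0.13), np.int64(104)), (np.float64(0.135), np.int64(43)), (np.float64(0.14), np.int64(1))]
rim med [0
[... 2682 characters left out ...]
14495445760230117 [0.53255827 0.00082908 0.09527875]
0.1 125 [0.53372405 0.01705179 0.02086442] 0.0013788861121397649 [0.53233323 0.00217652 0.10519662]
0.11 98 [0.53357923 0.01817816 0.01898862] 0.0014011112086695617 [0.53284215 0.00384409 0.11438819]
0.12 121 [0.53354926 0.01719632 0.01731733] 0.0015015571023281828 [0.5332178  0.00613006 0.12567871]
0.13 133 [0.53298734 0.01466143 0.01034645] 0.0030833064461566555 [0.53300204 0.01306266 0.13339649]
small [0.63044707 0.07561064] 0.0015883250822315963 247 [67.78137652 38.32388664 17.26720648] rel [0.07653153 0.06442734]
small [ 0.4854143 -0.0583424] 0.0014510038835015492 198 [45.91919192 66.12626263 35.38383838] rel [-0.06850123 -0.06952569]
```

```bash
python3 - <<'E'
from h import *
for t,(x0,y0,x1,y1) in [('scene0',(290,180,390,300)),('side0',(235,200,365,310))]:
    im=load(t)['img'][y0:y1,x0:x1,::-1]; s=5; cv2.imwrite(f'pics/{t}z.png',np.clip(cv2.resize(im,None,fx=s,fy=s,interpolation=cv2.INTER_CUBIC).astype(float)*1.3,0,255))
E
```

```text
[ WARN:0@0.555] global loadsave.cpp:1063 imwrite_ Unsupported depth image for selected encoder is fallbacked to CV_8U.
```

```bash
python3 - <<'E'
from h import *
a=cv2.imread('pics/scene0z.png');b=cv2.imread('pics/side0z.png')
a=cv2.resize(a,None,fx=.8,fy=.8);b=cv2.resize(b,None,fx=.6,fy=.6)
H=max(a.shape[0],b.shape[0]); o=np.zeros((H,a.shape[1]+b.shape[1],3),np.uint8); o[:a.shape[0],:a.shape[1]]=a;o[:b.shape[0],a.shape[1]:]=b
cv2.imwrite('pics/zz.png',o);print(o.shape)
# stand-top boundary: for each bearing, outermost stand-top point; unoccluded sides only
for t in('scene0','side0'):
    c=load(t);w=cloud(c).reshape(-1,3);ctr=np.array([.554,.0123])
    d=w[:,:2]-ctr;m=(abs(w[:,2]-.064)<.0035)&(np.hypot(*d.T)<.05)
    p=w[m,:2]
    import scipy.spatial as S
    h=p[S.ConvexHull(p).vertices]
    # keep hull points away from shaker
    k=np.hypot(*(h-[.5337,.0185]).T)>.03
    # and on either side
    s,e=circ(h[k],.038);s2,e2=circ(h[k]);print(t,s[:2],e,s2,k.sum())
E
```

```text
(480, 790, 3)
scene0 [0.55405725 0.01408121] 0.0005619590460022823 [0.55444036 0.01401322 0.03764478] 24
side0 [0.5536548  0.01038662] 0.0007393605807688103 [0.55271707 0.01077715 0.03893652] 17
```

View pics/zz.png

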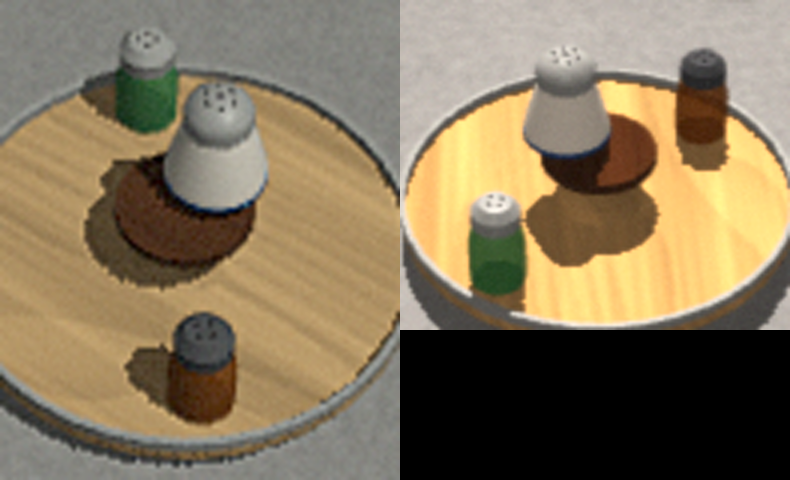

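Both views agree: the shaker stands upright, about 21 mm off the stand's centre in the direction (−20.4, +6.3) mm. Before I plan the approach I'll check for obstacles around the start pose.

```bash
python3 - <<'E'
from h import *
c=load('scene0');w=cloud(c)
for n,(u,v) in dict(kettletop=(168,35),kettle=(180,65),spout=(205,42),timer=(228,148),jar=(183,240),mortar=(105,105)).items(): print(n,w[v,u].round(3))
s=w[0:480:1]; 
# tall stuff in grid
p=w.reshape(-1,3);m=p[:,2]>.13;q=p[m]
for x in np.arange(0,.7,.1):
  print(round(x,1),[ (round(y,1),float(q[(abs(q[:,0]-x)<.05)&(abs(q[:,1]-y)<.05),2].max().round(2))) for y in np.arange(-.9,.4,.1) if ((abs(q[:,0]-x)<.05)&(abs(q[:,1]-y)<.05)).any()])
o=env.get_obs();Rm=o['tcp_rot'];print(o['eef_pos'])
def plan(tgt,ang):
    d=Rm.T@(np.array(tgt)-o['eef_pos'])*1000; a0=np.arctan2(Rm[1,0],Rm[0,0]); print(d.round(1),'turn',a0-ang)
dirv=np.array([.955,-.295]);sh=np.array([.5337,.0185])
xy=sh-dirv*(.028+.0095+.025);print(xy);plan([*xy,.21],np.radians(-17.2))
E
```

```text
kettletop [ 0.352 -0.646  0.188]
kettle [ 0.372 -0.601  0.128]
spout [ 0.295 -0.576  0.164]
timer [ 0.475 -0.362  0.042]
jar [ 0.781 -0.201  0.115]
mortar [ 0.554 -0.709  0.067]
0.0 [(np.float64(-0.0), 0.14), (np.float64(0.1), 0.36)]
0.1 [(np.float64(-0.0), 0.14), (np.float64(0.1), 0.42)]
0.2 [(np.float64(-0.5), 0.27), (np.float64(-0.0), 0.44), (np.float64(0.1), 0.45)]
0.3 [(np.float64(-0.7), 0.21), (np.float64(-0.6), 0.26)]
0.4 [(np.float64(-0.8), 0.18), (np.float64(-0.7), 0.21), (np.float64(-0.6), 0.2)]
0.5 [(np.float64(-0.0), 0.14)]
0.6 [(np.float64(-0.0), 0.13)]
[ 0.25230853 -0.57125488  0.20898849]
[0.4740125 0.0369375]
[ 4.485e+02 -4.668e+02 -2.000e-01] turn 0.7159952692366612
```

>>> {"op": "apply_moves", "data": {
  "rows": [
    [0,0,0,-45,0],
    [0,15,-15,-60,0],
    [0,45,-47,-60,0.05],
    [0,80,-83,-60,0.12],
    [0,112,-116,-60,0.2],
    [0,144,-150,-60,0.28],
    [0,176,-183,-60,0.36],
    [0,208,-216,-60,0.44],
    [0,240,-250,-60,0.5],
    [0,272,-283,-60,0.55],
    [0,304,-316,-60,0.6],
    [0,330,-343,-60,0.65]
  ],
  "force": 10
}}

```text
time_s: 1.35
eef_pos: [0.416, -0.1223, 0.2698]
tcp_rot: [[0.972, -0.233, 0.0], [-0.233, -0.972, 0.0], [0.0, -0.0, -1.0]]
wrist_force: [0.2, 0.0, 1.0]
gripper_width: 0.0028
```

>>> {"op": "apply_moves", "data": {
  "rows": [
    [0,5,-40,0,0.03],
    [0,10,-85,20,0.06],
    [0,15,-130,50,0.065],
    [0,17,-150,90,0.065],
    [0,19,-168,125,0.065],
    [0,19,-168,140,0.065],
    [0,19,-168,140,0.065],
    [0,19,-168,140,0.065]
  ]
}}

```text
time_s: 2.15
eef_pos: [0.4733, 0.0342, 0.1301]
tcp_rot: [[0.956, -0.295, -0.0], [-0.295, -0.956, -0.0], [-0.0, 0.0, -1.0]]
wrist_force: [-0.0, 0.0, 0.7]
gripper_width: 0.0004
```

```bash
python3 - <<'E'
from h import *
o=env.get_obs();print(o['time_s'],o['eef_pos'],o['tcp_rot'].round(4))
for n in ['scene','side','wrist']: cap(n,n+'1')
a=cv2.imread('pics/scene1.png')[170:300,270:400];b=cv2.imread('pics/side1.png')[150:310,200:370]
cv2.imwrite('pics/zz1.png',np.hstack([cv2.resize(a,(400,400),interpolation=2),cv2.resize(b,(400,400*160//170),interpolation=2)[:376].copy() if 0 else cv2.resize(b,(400,400),interpolation=2)]))
E
```

```text
2.15 [0.4732939  0.03423699 0.13013821] [[ 9.556e-01 -2.948e-01 -2.000e-04]
 [-2.948e-01 -9.556e-01 -1.000e-04]
 [-2.000e-04  1.000e-04 -1.000e+00]]
```

View pics/zz1.png

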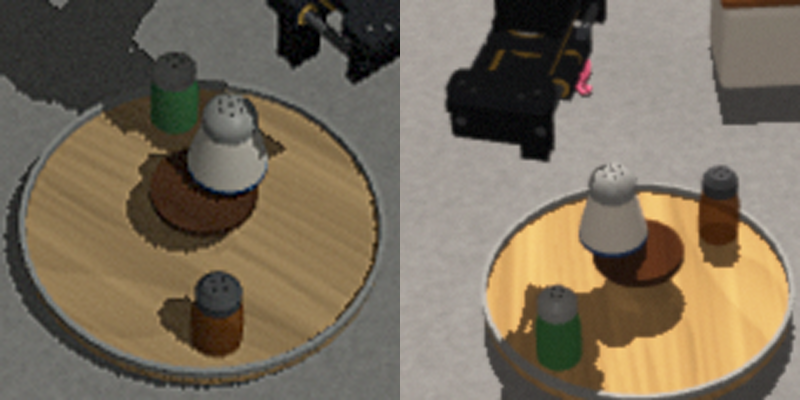

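View pics/wrist1.png

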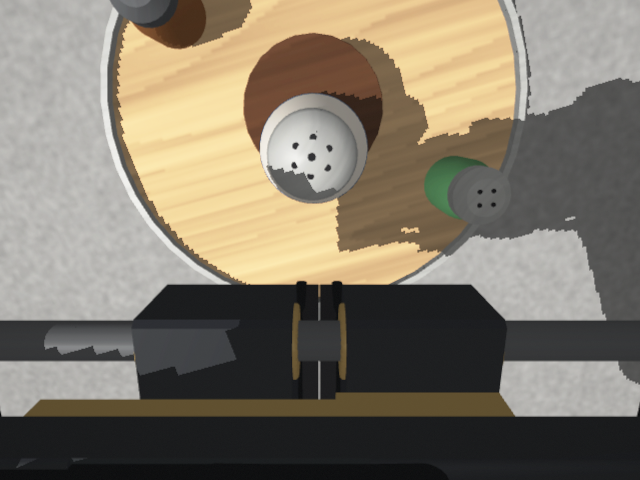

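The wrist view shows the cap centred at about (312,155), the stand disc at about (313,105) and the closed fingers' centre line at column 319, so the push line is almost aligned. I'll measure the offsets in the tool frame.

```bash
cat >> h.py <<'E'
def meas(t,fs=None):
    c=load(t);w=cloud(c).reshape(-1,3)
    ctr=np.array([.554,.0123]); d=np.hypot(*(w[:,:2]-ctr).T)
    import scipy.spatial as S
    # shaker: all pts z>.075..: fit center by known-ish profile bands
    out=[]
    for lo,hi in [(.08,.09),(.09,.1),(.1,.11),(.11,.12),(.12,.128)]:
        m=(w[:,2]>lo)&(w[:,2]<hi)&(d<.05)
        if m.sum()>15: s,e=circ(w[m,:2]); out.append(s[:2])
    sh=np.median(out,0) if out else np.full(2,np.nan)
    m=(abs(w[:,2]-.064)<.0035)&(d<.05)
    p=w[m,:2]; h=p[S.ConvexHull(p).vertices]; k=np.hypot(*(h-sh).T)>.032
    st,e=circ(h[k],.038)
    return sh,st[:2],out
E
python3 - <<'E'
from h import *
o=env.get_obs();Rm=o['tcp_rot']
for t in('scene1','side1','wrist1'):
    sh,st,out=meas(t);print(t,'sh',sh.round(4),'stand',st.round(4),'diff',(sh-st).round(4),'toolframe sh',(Rm[:2,:2].T@(sh-o['eef_pos'][:2])).round(4),'st',(Rm[:2,:2].T@(st-o['eef_pos'][:2])).round(4), np.std(out,0).round(4))
c=load('wrist1');w=cloud(c)
print(w[95,270],w[60,313],c['z_map'][150,313],w[150,313])
# finger fit from wrist view
t=(w-o['eef_pos'])@Rm
for v in (290,300,320,345):print([t[v,u].round(4).tolist() for u in (240,300,319,338,400)])
E
```

```text
scene1 sh [0.5333 0.0188] stand [0.5542 0.0143] diff [-0.0209  0.0045] toolframe sh [ 0.0606 -0.0031] st [ 0.0819 -0.0049] [0.0003 0.0003]
side1 sh [0.5338 0.0176] stand [0.5537 0.0101] diff [-0.0198  0.0075] toolframe sh [ 0.0615 -0.0021] st [ 0.0826 -0.0008] [0.0001 0.0004]
wrist1 sh [0.5329 0.019 ] stand [0.5529 0.0133] diff [-0.02    0.0057] toolframe sh [ 0.0602 -0.0032] st [ 0.081  -0.0036] [0.0002 0.0001]
[0.56663687 0.03276789 0.06501037] [0.57662872 0.00551967 0.06391944] 0.16716282 [0.53525509 0.01747496 0.13636147]
[[0.0387, -0.0166, -0.0916], [0.0118, -0.0073, -0.023], [-0.0388, 0.0001, 0.1063], [0.0115, 0.0072, -0.0221], [0.0386, 0.0168, -0.0915]]
[[0.0386, -0.0157, -0.0967], [0.0121, -0.0068, -0.0334], [-0.0453, 0.0001, 0.1038], [0.0123, 0.0067, -0.0339], [0.0388, 0.0157, -0.0973]]
[[0.0387, -0.014, -0.1061], [0.0117, -0.0062, -0.0488], [-0.073, 0.0001, 0.1302], [0.0321, 0.0039, -0.0921], [0.0387, 0.0141, -0.1059]]
[[0.0342, -0.0142, -0.1066], [0.0312, -0.0038, -0.1012], [0.0312, -0.0002, -0.1013], [0.0312, 0.0035, -0.1012], [0.0343, 0.0142, -0.1069]]
```

>>> {"op": "apply_moves", "data": {
  "rows": [
    [0,0,-3,15,0],
    [0,0,-3,28,0],
    [0,0,-3,36,0],
    [0,4,-3,39,0],
    [0,10,-3,39,0],
    [0,15,-3,39,0],
    [0,15,-3,39,0],
    [0,15,-3,39,0]
  ]
}}

```text
time_s: 3.1
eef_pos: [0.489, 0.0327, 0.0912]
tcp_rot: [[0.956, -0.295, 0.001], [-0.295, -0.956, -0.0], [0.001, -0.0, -1.0]]
wrist_force: [-0.3, -0.2, 0.7]
gripper_width: 0.0005
```

```bash
cat > look.py <<'E'
from h import *
import sys
k=sys.argv[1]
o=env.get_obs();Rm=o['tcp_rot'];print(o['time_s'],o['eef_pos'].round(4),o['wrist_force'].round(2))
cs=sys.argv[2:] or ['scene','side','wrist']
for n in cs:
    cap(n,n+k)
    try:
        t=n+k;sh,st,out=meas(t);print(t,'sh',sh.round(4),'stand',st.round(4),'diff',(sh-st).round(4),'tool sh',(Rm[:2,:2].T@(sh-o['eef_pos'][:2])).round(4),'st',(Rm[:2,:2].T@(st-o['eef_pos'][:2])).round(4),np.std(out,0).round(4))
    except Exception as e: print(n,e)
ims=[]
for n in cs:
    a=cv2.imread(f'pics/{n}{k}.png')
    if n=='scene':a=a[170:300,270:400]
    elif n=='side':a=a[190:320,235:365]
    ims.append(cv2.resize(a,(400,400) if n!='wrist' else (400,300),interpolation=2))
if len(ims)==1: o=ims[0]
elif len(ims)==2: o=np.hstack(ims) if ims[0].shape==ims[1].shape else np.hstack([ims[0],np.vstack([ims[1],np.zeros((100,400,3),np.uint8)])])
else:
    o=np.hstack([cv2.resize(i,(266,266 if i.shape[0]==400 else 200)) if i.shape[0]==400 else np.vstack([cv2.resize(i,(266,200)),np.zeros((66,266,3),np.uint8)]) for i in ims])
cv2.imwrite(f'pics/look{k}.png',o)
E
python3 look.py 2
```

```text
3.1 [0.489  0.0327 0.0912] [-0.32 -0.18  0.74]
scene2 sh [0.5335 0.0191] stand [0.5543 0.0145] diff [-0.0208  0.0047] tool sh [ 0.0465 -0.0002] st [ 0.0678 -0.0019] [0.0002 0.0002]
side2 sh [0.5339 0.0178] stand [0.554  0.0105] diff [-0.02    0.0073] tool sh [0.0474 0.001 ] st [0.0687 0.002 ] [0.0001 0.0003]
wrist2 sh [0.5329 0.019 ] stand [0.553  0.0132] diff [-0.0201  0.0057] tool sh [0.046  0.0001] st [ 0.0669 -0.0003] [0.0004 0.0001]
```

View pics/look2.png

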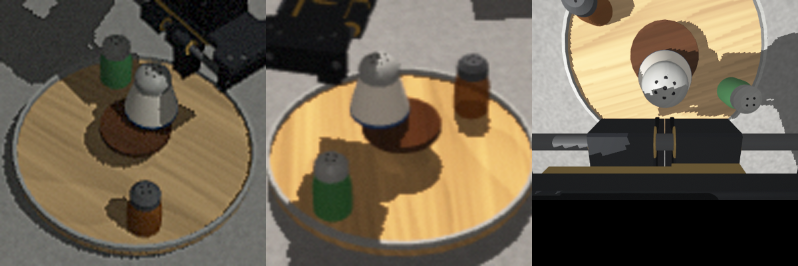

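View pics/wrist2.png

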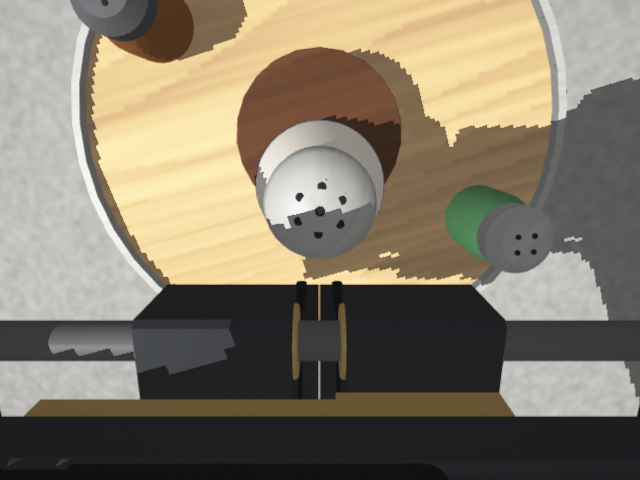

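>>> {"op": "apply_moves", "data": {
  "rows": [
    [0,2,0,0,0],
    [0,4,0,0,0],
    [0,5,0,0,0],
    [0,6,0,0,0],
    [0,7,0,0,0],
    [0,8,0,0,0],
    [0,9,0,0,0],
    [0,10,0,0,0],
    [0,11,0,0,0],
    [0,12,0,0,0],
    [0,13,0,0,0],
    [0,13,0,0,0]
  ]
}}

```text
time_s: 4.45
eef_pos: [0.5009, 0.029, 0.0908]
tcp_rot: [[0.956, -0.295, -0.0], [-0.295, -0.956, 0.0], [-0.0, -0.0, -1.0]]
wrist_force: [-0.6, -0.4, 0.3]
gripper_width: 0.0005
```

```bash
python3 look.py 3
```

```text
4.45 [0.5009 0.029  0.0908] [-0.63 -0.4   0.27]
scene3 sh [0.5327 0.0185] stand [0.5549 0.0139] diff [-0.0222  0.0046] tool sh [0.0335 0.0006] st [ 0.0561 -0.0015] [0.0013 0.0005]
side3 sh [0.5336 0.0189] stand [0.5538 0.0108] diff [-0.0203  0.0082] tool sh [ 0.0342 -0.0001] st [0.056  0.0018] [0.0002 0.0007]
wrist3 sh [0.5328 0.019 ] stand [0.5529 0.0132] diff [-0.02    0.0058] tool sh [0.0335 0.0001] st [ 0.0543 -0.0003] [0.0011 0.0003]
```

View pics/look3.png

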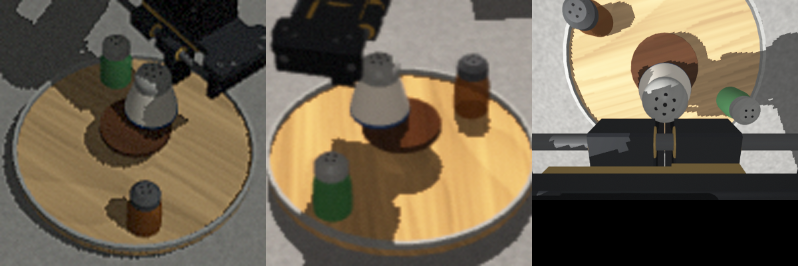

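```bash
python3 - <<'E'
import cv2,numpy as np
a=cv2.imread('pics/scene3.png')[180:260,310:390];b=cv2.imread('pics/side3.png')[200:280,260:340]
o=np.hstack([cv2.resize(i,(400,400),interpolation=2) for i in(a,b)])
cv2.imwrite('pics/z3.png',np.clip(o*1.6,0,255).astype(np.uint8))
from h import *
for k in '23':
  for n in('scene','side'):
    c=load(n+k);w=cloud(c).reshape(-1,3)
    for lo,hi in [(.08,.09),(.09,.1),(.1,.11),(.11,.12),(.12,.128),(.128,.14)]:
        m=(w[:,2]>lo)&(w[:,2]<hi)&(np.hypot(*(w[:,:2]-[.534,.0185]).T)<.03); s,e=circ(w[m,:2]);print(n+k,lo,m.sum(),s.round(4))
E
```

```text
scene2 0.08 113 [0.5334 0.0191 0.0266]
scene2 0.09 99 [0.533  0.0187 0.0244]
scene2 0.1 96 [0.5336 0.0192 0.0214]
scene2 0.11 72 [0.5335 0.019  0.019 ]
scene2 0.12 60 [0.5334 0.0191 0.0185]
scene2 0.128 179 [0.5349 0.0205 0.0119]
side2 0.08 134 [0.5338 0.0181 0.0264]
side2 0.09 145 [0.5341 0.018  0.024 ]
side2 0.1 129 [0.534  0.0176 0.021 ]
side2 0.11 93 [0.5338 0.0178 0.0188]
side2 0.12 94 [0.5339 0.0171 0.0179]
side2 0.128 163 [0.5339 0.0136 0.011 ]
scene3 0.08 110 [0.5337 0.0192 0.0267]
scene3 0.09 110 [0.5333 0.0187 0.0244]
scene3 0.1 103 [0.5327 0.0185 0.0222]
scene3 0.11 79 [0.5306 0.0182 0.0216]
scene3 0.12 86 [0.5307 0.0177 0.0209]
scene3 0.128 197 [0.5339 0.0204 0.0129]
side3 0.08 146 [0.5339 0.0183 0.0264]
side3 0.09 136 [0.5336 0.0176 0.0236]
side3 0.1 145 [0.5333 0.0194 0.0225]
side3 0.11 97 [0.5336 0.0193 0.0197]
side3 0.12 70 [0.5335 0.0189 0.0189]
side3 0.128 157 [0.5343 0.0146 0.0111]
```

View pics/z3.png

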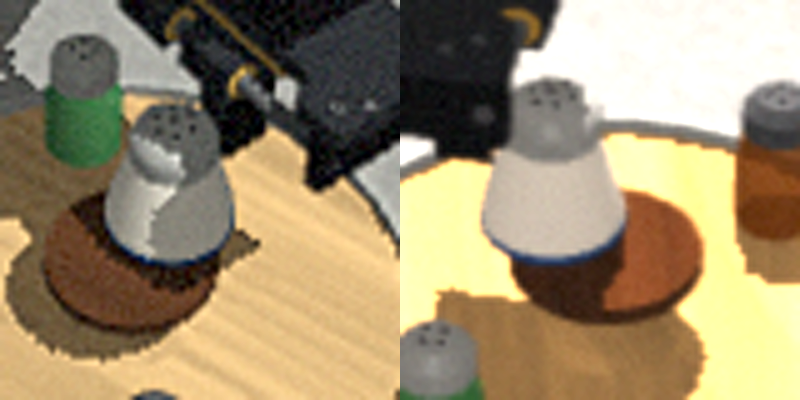

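View pics/wrist3.png

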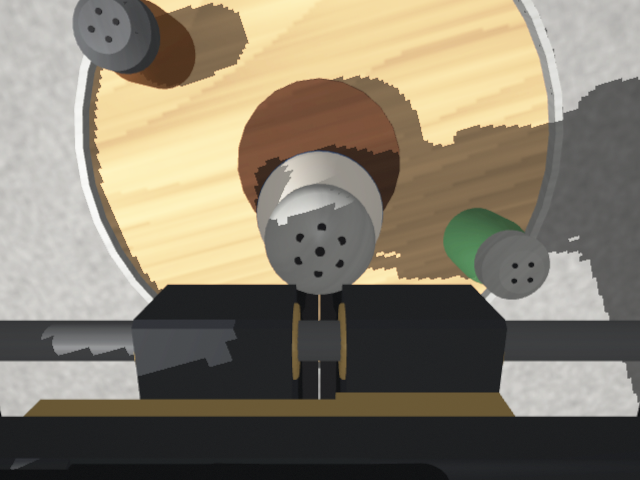

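```bash
python3 - <<'E'
from h import *
o=env.get_obs();Rm=o['tcp_rot'];p0=o['eef_pos']
c=load('wrist2');w=cloud(c)
import json
p2=np.array([.489,.0327,.0912])
t=(w-p2)@Rm
for u in (298,303,307,312,316,324,330,335,340):
    print(u,[(v,*(t[v,u]*1000).round(0).astype(int).tolist()) for v in (280,283,286,290,295,300,310,318)])
F=f(c)
for q in [(.0095,0,.022),(.005,0,.022),(.0118,.007,-.023),(.0095,.007,-.019),(0,0,.022)]:
    P=R(c).T@(p2+Rm@np.array(q)-c['xyz']);print(q,P[0]/P[2]*F+c['cx'],P[1]/P[2]*F+c['cy'])
# points behind shaker in scene/side seen as finger: low dark points
for n in('scene2','side2'):
    c=load(n);w=cloud(c).reshape(-1,3);t=(w-p2)@Rm
    m=(t[:,2]<.03)&(t[:,2]>-.06)&(abs(t[:,0])<.03)&(abs(t[:,1])<.05)
    q=t[m]*1000
    for lo in range(-60,30,6):
        s=q[(q[:,2]>=lo)&(q[:,2]<lo+6)]
        if len(s):print(n,lo,len(s),s.min(0).round(),s.max(0).round())
E
```

```text
298 [(280, -17, -12, 65), (283, 12, -8, -16), (286, 12, -8, -20), (290, 12, -8, -23), (295, 11, -8, -27), (300, 12, -7, -33), (310, 36, -4, -96), (318, 34, -4, -96)]
303 [(280, -17, -9, 66), (283, 11, -6, -15), (286, 12, -6, -19), (290, 11, -6, -23), (295, 12, -6, -29), (300, 11, -6, -33), (310, 10, -5, -38), (318, 10, -5, -45)]
307 [(280, -17, -7, 67), (283, -19, -7, 67), (286, 10, -5, -15), (290, 10, -5, -19), (295, 10, -4, -24), (300, 10, -4, -28), (310, 10, -4, -38), (318, 10, -4, -45)]
312 [(280, -17, -4, 66), (283, -19, -4, 67), (286, 10, -3, -15), (290, 10, -3, -19), (295, 10, -3, -25), (300, 10, -3, -29), (310, 10, -2, -38), (318, 10, -2, -45)]
316 [(280, -17, -2, 66), (283, -20, -2, 68), (286, 10, -1, -14), (290, 10, -1, -19), (295, 10, -1, -24), (300, 9, -1, -27), (310, 11, -1, -39), (318, 8, -1, -40)]
324 [(280, -17, 3, 67), (283, -19, 3, 66), (286, 10, 2, -15), (290, 10, 2, -20), (295, 10, 2, -25), (300, 10, 2, -29), (310, 10, 2, -39), (318, 10, 2, -45)]
330 [(280, -17, 7, 66), (283, -19, 7, 66), (286, 10, 4, -15), (290, 10, 4, -19), (295, 10, 4, -25), (300, 10, 4, -29), 
[... 880 characters left out ...]
30 24 [ -8. -12. -30.] [ 13.   9. -24.]
scene2 -24 26 [-10. -10. -24.] [ 13.   8. -19.]
scene2 -18 20 [ -9. -11. -18.] [ 28.   8. -12.]
scene2 -12 2 [  9. -17. -11.] [29.  1. -6.]
scene2 -6 1 [ 26. -13.  -3.] [ 26. -13.  -3.]
scene2 0 2 [ 24. -19.   2.] [ 28. -15.   5.]
scene2 6 3 [ 27. -21.   8.] [ 29. -18.   9.]
side2 -36 3 [ 28.   2. -34.] [ 29.   7. -30.]
side2 -30 2 [ 29.   5. -30.] [ 29.   8. -25.]
side2 -24 24 [ -9.   4. -22.] [ 29.  14. -18.]
side2 -18 26 [ -9.   4. -18.] [ 30.  11. -12.]
side2 -12 9 [ -8.   5. -11.] [29. 18. -6.]
side2 -6 7 [23.  6. -6.] [29. 18. -1.]
side2 0 11 [22.  5.  0.] [30. 20.  5.]
side2 6 14 [20.  5.  6.] [29. 24. 12.]
side2 12 4 [22. 12. 13.] [28. 22. 16.]
```

The wrist and scene depth both show the fingers ending about 14 mm *behind* the TCP, not 22 mm ahead of it. The finger is therefore level with the upper part of the shaker, about to touch it high up. I'll back off before it does and lower the hand using the camera-measured tip.

>>> {"op": "apply_moves", "data": {
  "rows": [
    [0,-4,0,0,0],
    [0,-10,0,0,0],
    [0,-16,0,0,0],
    [0,-18,0,4,0],
    [0,-18,0,12,0],
    [0,-18,0,20,0],
    [0,-18,0,26,0],
    [0,-18,0,30,0],
    [0,-18,0,30,0]
  ]
}}

```text
time_s: 5.5
eef_pos: [0.483, 0.0343, 0.0598]
tcp_rot: [[0.956, -0.295, -0.002], [-0.295, -0.956, 0.0], [-0.002, 0.0, -1.0]]
wrist_force: [0.3, 0.4, -0.1]
gripper_width: 0.0004
```

```bash
python3 look.py 4; cat > tip.py <<'E'
from h import *
import sys
k=sys.argv[1];o=env.get_obs();Rm=o['tcp_rot'];p2=o['eef_pos']
w=cloud(load('wrist'+k));t=(w-p2)@Rm
tip=(t[270:300,296:343].reshape(-1,3)); m=(abs(tip[:,0])<.016)&(tip[:,2]<.0)
s=tip[m];print('tip wrist max toolz',np.sort(s[:,2])[-8:].round(4),'x face',np.percentile(s[:,0],[5,50,95]).round(4),'world z',p2[2]-np.sort(s[:,2])[-4])
for n in('scene','side'):
    w=cloud(load(n+k));t=(w-p2)@Rm
    q=t.reshape(-1,3);m=(abs(q[:,0])<.016)&(abs(q[:,1])<.016)&(q[:,2]<.02)&(q[:,2]>-.05);s=q[m];print(n,np.sort(s[:,2])[-8:].round(4))
E
python3 tip.py 4
python3 - <<'E'
import cv2,numpy as np
a=cv2.imread('pics/scene4.png')[180:260,310:390];b=cv2.imread('pics/side4.png')[200:280,250:330]
o=np.hstack([cv2.resize(i,(400,400),interpolation=2) for i in(a,b)])
cv2.imwrite('pics/z4.png',np.clip(o*1.6,0,255).astype(np.uint8))
E
```

```text
5.5 [0.483  0.0343 0.0598] [ 0.3   0.41 -0.14]
scene4 sh [0.5334 0.0189] stand [0.5545 0.0142] diff [-0.0212  0.0047] tool sh [ 0.0526 -0.0001] st [ 0.0742 -0.0019] [0.0002 0.0001]
side4 sh [0.5338 0.0176] stand [0.554  0.0109] diff [-0.0202  0.0067] tool sh [0.0534 0.001 ] st [0.0746 0.0014] [0.0001 0.0002]
wrist4 sh [0.533 0.019] stand [0.553  0.0133] diff [-0.0201  0.0057] tool sh [ 0.0522 -0.0001] st [ 0.0731 -0.0006] [0.0004 0.0001]
tip wrist max toolz [-0.013  -0.0129 -0.0129 -0.0127 -0.0126 -0.0126 -0.0125 -0.0125] x face [0.01   0.0112 0.0121] world z 0.0736340022654455
scene [-0.0143 -0.014  -0.0137 -0.0131 -0.0127 -0.0125 -0.0115 -0.0113]
side [-0.0142 -0.0133 -0.0132 -0.0129 -0.0127 -0.0123 -0.0116 -0.0112]
```

View pics/z4.png

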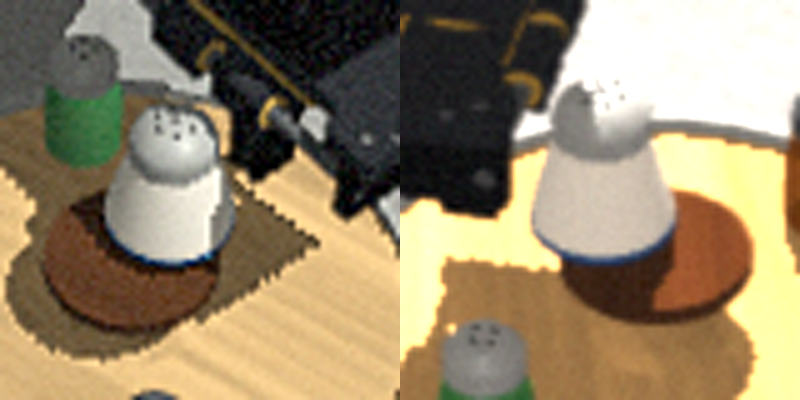

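```bash
python3 - <<'E'
from h import *
o=env.get_obs();Rm=o['tcp_rot'];p2=o['eef_pos']
for n in('scene4','side4','wrist4'):
    c=load(n);w=cloud(c).reshape(-1,3);t=(w-p2)@Rm; img=c['img'].reshape(-1,3).astype(int)
    m=(t[:,0]>-.06)&(t[:,0]<.06)&(abs(t[:,1])<.11)&(w[:,2]>.07)&(img.max(1)<70)&(np.hypot(*(w[:,:2]-[.533,.0185]).T)>.03)
    q=t[m];h=p2[2]-q[:,2]
    for y in range(-110,110,20):
        s=(q[:,1]*1000>=y)&(q[:,1]*1000<y+20)
        if s.sum()>5:
            hh=np.sort(h[s]);i=np.argsort(h[s])[2];print(n,y,s.sum(),'low z',hh[2].round(3),'at x',q[s][i,0].round(3),' front x max',np.sort(q[s][:,0])[-3].round(3))
E
```

```text
scene4 -110 205 low z 0.166 at x 0.009  front x max 0.038
scene4 -90 440 low z 0.145 at x 0.03  front x max 0.039
scene4 -70 1877 low z 0.158 at x 0.026  front x max 0.038
scene4 -50 1916 low z 0.146 at x 0.016  front x max 0.039
scene4 -30 696 low z 0.097 at x 0.001  front x max 0.039
scene4 -10 102 low z 0.075 at x 0.011  front x max 0.022
scene4 10 93 low z 0.154 at x 0.038  front x max 0.04
scene4 30 728 low z 0.156 at x 0.038  front x max 0.058
scene4 50 616 low z 0.158 at x 0.031  front x max 0.037
scene4 70 433 low z 0.071 at x 0.022  front x max 0.044
scene4 90 85 low z 0.078 at x 0.042  front x max 0.043
side4 -110 6 low z 0.184 at x 0.024  front x max 0.026
side4 -90 139 low z 0.145 at x 0.033  front x max 0.039
side4 -70 108 low z 0.159 at x 0.031  front x max 0.037
side4 -50 724 low z 0.165 at x 0.032  front x max 0.038
side4 -30 108 low z 0.165 at x 0.035  front x max 0.038
side4 -10 31 low z 0.075 at x 0.01  front x max 0.01
side4 10 1388 low z 0.078 at x 0.007  front x max 0.035
side4 30 1698 low z 0.149 at x 0.032  front x max 0.058
side4 50 3721 low z 0.159 at x 0.034  front x max 0.057
side4 70 1564 low z 0.086 at x 0.032  front x max 0.039
side4 90 432 low z 0.073 at x 0.042  front x max 0.042
wrist4 -70 2177 low z 0.156 at x 0.033  front x max 0.034
wrist4 -50 9336 low z 0.149 at x 0.038  front x max 0.039
wrist4 -30 9307 low z 0.149 at x 0.038  front x max 0.039
wrist4 -10 3014 low z 0.074 at x 0.012  front x max 0.023
wrist4 10 9129 low z 0.149 at x 0.038  front x max 0.039
wrist4 30 11545 low z 0.149 at x 0.038  front x max 0.039
wrist4 50 2510 low z 0.156 at x 0.033  front x max 0.034
wrist4 70 90 low z 0.087 at x 0.023  front x max 0.032
wrist4 90 74 low z 0.087 at x 0.031  front x max 0.032
```

Everything is consistent: the tip is at about z 0.0725, the body's underside at about 0.143 or higher, and the salt shaker is well clear beneath the body. I'll lower 3 mm more, then push slowly.

>>> {"op": "apply_moves", "data": {
  "rows": [
    [0,0,0,3,0],
    [0,3,0,3,0],
    [0,6,0,3,0],
    [0,9,0,3,0],
    [0,11,0,3,0],
    [0,12,0,3,0],
    [0,13,0,3,0],
    [0,14,0,3,0],
    [0,15,0,3,0],
    [0,16,0,3,0],
    [0,17,0,3,0],
    [0,17,0,3,0]
  ]
}}

```text
time_s: 6.85
eef_pos: [0.5001, 0.0292, 0.0578]
tcp_rot: [[0.956, -0.295, 0.0], [-0.295, -0.956, -0.0], [0.0, -0.0, -1.0]]
wrist_force: [-1.0, 0.5, 0.9]
gripper_width: 0.0004
```

```bash
python3 look.py 5;python3 tip.py 5
```

```text
6.85 [0.5001 0.0292 0.0578] [-0.98  0.47  0.93]
scene5 sh [0.5372 0.0174] stand [0.5547 0.0143] diff [-0.0175  0.0031] tool sh [0.0389 0.0004] st [ 0.0565 -0.0019] [0.001  0.0003]
side5 sh [0.5384 0.0164] stand [0.554 0.011] diff [-0.0156  0.0054] tool sh [0.0403 0.0009] st [0.0568 0.0015] [0.0003 0.0011]
wrist5 sh [0.5377 0.0177] stand [0.553  0.0132] diff [-0.0153  0.0045] tool sh [ 0.0393 -0.0001] st [ 0.0553 -0.0004] [0.0004 0.0001]Traceback (most recent call last):
  File "tip.py", line 6, in <module>
    s=tip[m];print('tip wrist max toolz',np.sort(s[:,2])[-8:].round(4),'x face',np.percentile(s[:,0],[5,50,95]).round(4),'world z',p2[2]-np.sort(s[:,2])[-4])
                                                                                ~~~~~~~~~~~~~^^^^^^^^^^^^^^^^^^
    return _quantile_unchecked(
        a, q, axis, out, overwrite_input, method, keepdims, weights)
    return _ureduce(a,
                    func=_quantile_ureduce_func,
    ...<5 lines>...
                    overwrite_input=overwrite_input,
                    method=method)
    r = func(a, **kwargs)
    result = _quantile(arr,
                       quantiles=q,
    ...<2 lines>...
                       out=out,
                       weights=wgt)
    slices_having_nans = np.isnan(arr[-1, ...])
                                  ~~~^^^^^^^^^
IndexError: index -1 is out of bounds for axis 0 with size 0
```

View pics/look5.png

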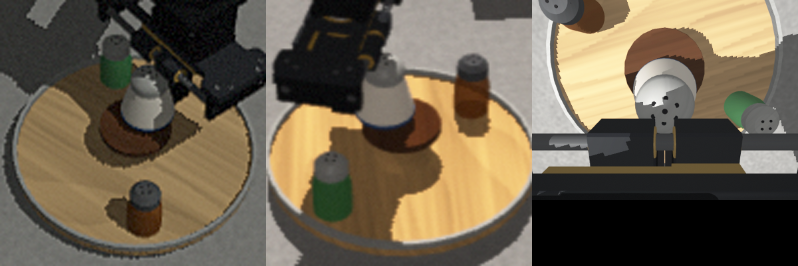

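The shaker is sliding upright, about 5 mm so far with about 16 mm to go, and the tray has not turned. I'll continue the push.

>>> {"op": "apply_moves", "data": {
  "rows": [
    [0,1,0,0,0],
    [0,2,0,0,0],
    [0,3,0,0,0],
    [0,4,0,0,0],
    [0,5,0,0,0],
    [0,6,0,0,0],
    [0,7,0,0,0],
    [0,8,0,0,0],
    [0,9,0,0,0],
    [0,10,0,0,0],
    [0,11,0,0,0],
    [0,11,0,0,0]
  ]
}}

```text
time_s: 8.2
eef_pos: [0.5107, 0.0259, 0.0579]
tcp_rot: [[0.956, -0.295, 0.0], [-0.295, -0.956, -0.0], [0.0, -0.0, -1.0]]
wrist_force: [-1.2, 0.3, 1.0]
gripper_width: 0.0002
```

```bash
python3 look.py 6
```

```text
8.2 [0.5107 0.0259 0.0579] [-1.24  0.27  1.03]
scene6 sh [0.5464 0.0137] stand [0.5541 0.014 ] diff [-0.0077 -0.0003] tool sh [0.0377 0.0011] st [ 0.045  -0.0014] [0.0012 0.0006]
side6 sh [0.549  0.0126] stand [0.5538 0.0108] diff [-0.0048  0.0018] tool sh [0.0405 0.0014] st [0.0457 0.0017] [0.0003 0.0002]
wrist6 sh [0.5477 0.0146] stand [0.553  0.0132] diff [-0.0052  0.0014] tool sh [ 0.0388 -0.0001] st [ 0.0442 -0.0004] [0.0049 0.0015]
```

View pics/look6.png

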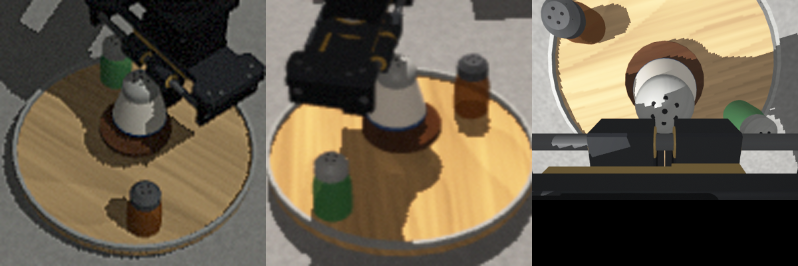

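>>> {"op": "apply_moves", "data": {
  "rows": [
    [0,1,0,0,0],
    [0,2,0,0,0],
    [0,3,0,0,0],
    [0,4,0,0,0],
    [0,4.5,0,0,0],
    [0,4.5,0,0,0],
    [0,2,0,0,0],
    [0,-5,0,0,0],
    [0,-15,0,0,0],
    [0,-25,0,0,0],
    [0,-35,0,0,0],
    [0,-35,0,0,0]
  ]
}}

```text
time_s: 9.55
eef_pos: [0.4753, 0.0369, 0.0575]
tcp_rot: [[0.956, -0.294, -0.001], [-0.294, -0.956, 0.0], [-0.001, 0.0, -1.0]]
wrist_force: [1.1, -0.0, 0.3]
gripper_width: 0.0006
```

```bash
python3 look.py 7
```

```text
9.55 [0.4753 0.0369 0.0575] [ 1.06 -0.02  0.34]
scene7 sh [0.5528 0.0132] stand [0.5547 0.014 ] diff [-0.0019 -0.0008] tool sh [ 0.0811 -0.0002] st [ 0.0826 -0.0015] [0.0003 0.0002]
side7 sh [0.5533 0.0115] stand [0.5541 0.0093] diff [-0.0007  0.0022] tool sh [0.082  0.0013] st [0.0834 0.0032] [0.0002 0.0006]
wrist7 sh [0.5527 0.0132] stand [0.5531 0.0132] diff [-0.0004 -0.0001] tool sh [ 0.081  -0.0001] st [ 0.0814 -0.0003] [0.0005 0.0002]
```

View pics/look7.png

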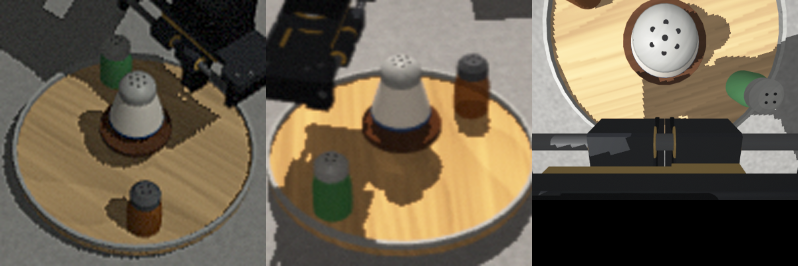

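View pics/wrist7.png

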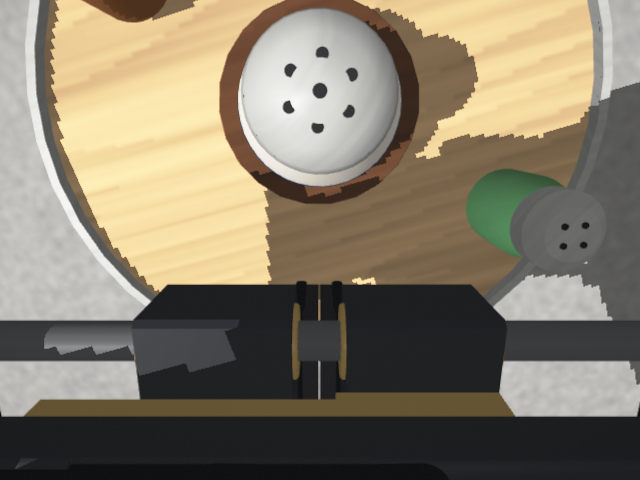

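The wrist view shows the cap centred at (319,97) with an even brown ring around it, and the estimated offset is 0.5 to 2 mm depending on the camera. I'll raise the hand straight up for a cleaner look from above.

>>> {"op": "apply_moves", "data": {
  "rows": [
    [0,-5,0,-10,0],
    [0,-10,0,-40,0],
    [0,-15,0,-80,0],
    [0,-20,0,-115,0],
    [0,-20,0,-130,0],
    [0,-20,0,-130,0],
    [0,-20,0,-130,0],
    [0,-20,0,-130,0]
  ]
}}

```text
time_s: 10.5
eef_pos: [0.4569, 0.0422, 0.1864]
tcp_rot: [[0.956, -0.295, -0.003], [-0.295, -0.956, 0.0], [-0.003, 0.001, -1.0]]
wrist_force: [-0.2, 0.0, -0.2]
gripper_width: 0.0006
```

```bash
python3 look.py 8; python3 - <<'E'
from h import *
for n in('scene8','side8','wrist8'):
    c=load(n);w=cloud(c).reshape(-1,3)
    c0=np.array([.554,.0125])
    for _ in range(6):
        d=np.hypot(*(w[:,:2]-c0).T);m=(abs(w[:,2]-.03)<.004)&(abs(d-.129)<.006);s,e=circ(w[m,:2],.129);c0=s[:2]
    print(n,'rim',c0,m.sum())
    for lo in (.08,.09,.1,.11,.12):
        m=(w[:,2]>lo)&(w[:,2]<lo+.01)&(np.hypot(*(w[:,:2]-c0).T)<.04);s,e=circ(w[m,:2]);print('  ',lo,s.round(4))
    m=(w[:,2]>.035)&(w[:,2]<.075)&(abs(np.hypot(*(w[:,:2]-c0).T)-.09)<.022)
    k=cv2.kmeans(w[m,:2].astype(np.float32),2,None,(3,50,1e-5),5,cv2.KMEANS_PP_CENTERS)[1].ravel()
    for j in(0,1): print('  small',circ(w[m,:2][k==j],.018)[0][:2])
# image-space: wrist ring: project circle models
c=load('wrist8');F=f(c);im=c['img'][:,:,::-1].copy()
def proj(p): q=(np.asarray(p)-c['xyz'])@R(c); return q[:,:2]/q[:,2:]*F+[c['cx'],c['cy']]
a=np.linspace(0,2*np.pi,200);sh,st,_=meas('wrist8')
for ctr,r,z,col in[(st,.038,.064,(0,255,0)),(sh,.028,.0765,(255,0,255)),(st,.028,.0765,(0,255,255))]:
    q=proj(np.c_[ctr[0]+r*np.cos(a),ctr[1]+r*np.sin(a),0*a+z]);cv2.polylines(im,[np.round(q*8).astype(int)],True,col,1,cv2.LINE_AA,3)
y,x=proj([[.553,.0132,.07]])[0].astype(int)[::-1];print(x,y)
cv2.imwrite('pics/ring8.png',cv2.resize(im[max(0,y-90):y+90,x-110:x+110],None,fx=3.5,fy=3.3,interpolation=2))
E
```

```text
10.5 [0.4569 0.0422 0.1864] [-0.21  0.03 -0.2 ]
scene8 sh [0.5529 0.0132] stand [0.5546 0.0141] diff [-0.0017 -0.0009] tool sh [ 0.1003 -0.0006] st [ 0.1017 -0.0019] [0.0002 0.0002]
side8 sh [0.5531 0.0119] stand [0.554  0.0105] diff [-0.0009  0.0014] tool sh [0.1009 0.0007] st [0.1021 0.0017] [0.0001 0.0005]
wrist8 sh [0.5524 0.0132] stand [0.5532 0.0132] diff [-0.0007  0.    ] tool sh [ 0.0998 -0.0005] st [ 0.1005 -0.0007] [0.0003 0.0001]
scene8 rim [0.55449425 0.01361302] 859
   0.08 [0.5533 0.0136 0.0265]
   0.09 [0.5527 0.0132 0.0241]
   0.1 [0.553  0.0133 0.0212]
   0.11 [0.5527 0.013  0.0193]
   0.12 [0.5535 0.0136 0.0174]
  small [0.6276595  0.07375456]
  small [ 0.48319118 -0.06056209]
side8 rim [0.55389656 0.01115213] 914
   0.08 [0.5532 0.012  0.0261]
   0.09 [0.553  0.0119 0.0237]
   0.1 [0.5531 0.0115 0.0211]
   0.11 [0.5533 0.0126 0.0192]
   0.12 [0.5533 0.0112 0.0173]
  small [ 0.48494903 -0.05837945]
  small [0.63041371 0.0754388 ]
wrist8 rim [0.5545188  0.01271999] 5292
   0.08 [0.5522 0.0133 0.0265]
   0.09 [0.5524 0.0132 0.0244]
   0.1 [0.5526 0.0132 0.0218]
   0.11 [0.5529 0.0131 0.02  ]
   0.12 [0.5522 0.0133 0.0176]
  small [0.63018548 0.07505519]
  small [ 0.48299777 -0.06033784]
317 80
```

View pics/ring8.png

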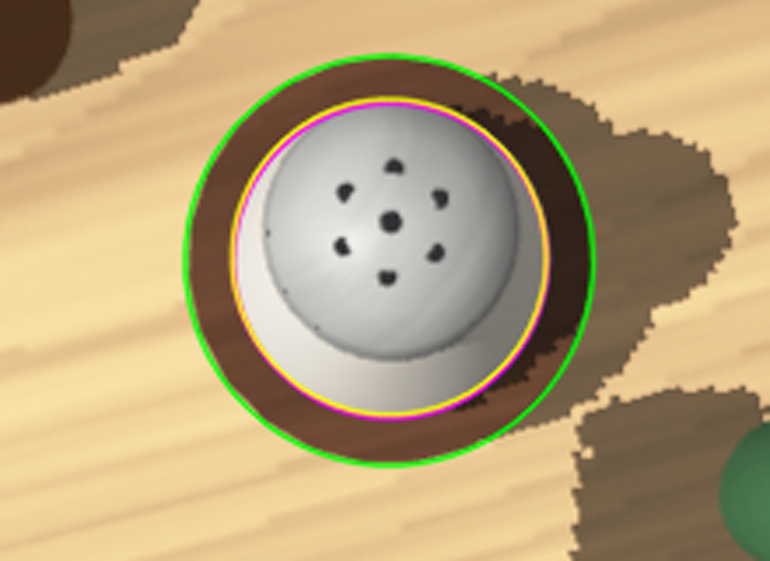

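View pics/look8.png

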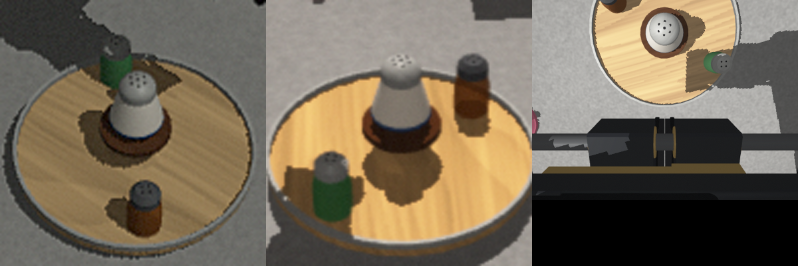

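The overlay shows the shaker within about 1 mm of the stand's centre, upright, and the small shakers have not moved. The hand is clear, so I'm handing in.

```bash
python3 - <<'E'
from h import *
print(env.get_obs()['qvel'].round(4)); print(env.sign_off())
E
```

```text
[ 0.0003 -0.0036 -0.0053 -0.0015  0.0011  0.0015]
the job is handed in; nothing more can be done
None
```

I pushed the sugar shaker about 21 mm along the line through the turntable's axis, using the side of the closed fingers low on its belly. Then I backed off, raised the hand clear and handed the job in at about 10.7 s.

**Position:** The shaker stands upright in the middle of the stand. The wrist camera puts it 0.7 mm off centre. The scene and side cameras read 1.9 mm and 1.7 mm and disagree with each other about the direction, which is within their 2 mm calibration.

**Other items:** The two small shakers and the tray were measured and have not moved, to within about 1 to 2 mm. The arm did not go near the jars, timer or funnel, and I did not measure them again afterwards.

**Fingertip mismatch:** The fingertips did not match the description. All three cameras showed them about 13 mm behind the TCP instead of 22 mm ahead. My first approach was therefore about 35 mm too high and came within about a millimetre of the shaker's upper part, but the shaker did not move. I backed off, lowered the hand using the camera-measured tip height, and pushed from there.

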